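Kit one knee joint into the caddy

ROBOT

A 6-joint arm with a two-finger parallel gripper is mounted at the origin on the work surface. World frame = base frame: x ahead of the robot, y to its left, z up, the work surface at z = 0. Lengths are in mm, angles in degrees, forces in N, time in s.
With the tool pointing down it reaches from about 350 to 800 mm from the base axis. Payload 7.3 kg.
Tool frame: the origin (TCP) lies between the finger pads; the fingertips stand 25 mm ahead of it and the grasp point (between the pads) lies 6 mm ahead of it; z points along the fingers, y is the line along which they close (so a half turn about z gives the same grasp; the last joint's range is limited). The gripper opens to 85 mm and grips with 20 to 120 N. Pads are 22 mm wide; open, the fingers measure 114 mm over their backs; the gripper's body (76 mm by 85 mm) begins 54 mm behind the grasp point. The pads swing forward as they close: fully open they stand 13 mm farther back than shut.
Start: joints at [62.51, 19.595, 87.324, -0, 73.075, -8.365], TCP at [171.995, 496.048, 217.322] pointing down, gripper open.
Joint ranges: [-145.02, 145.02], [-44.19, 115.74], [2.07, 154.8], [-57.11, 237.11], [16.16, 152.29], [-177.93, 177.93]. Speed limits (degrees/s): [147.25, 147.25, 180, 180, 180, 180].

INTERFACE

Orientations are given as a 3x3 rotation matrix whose columns are the frame's x, y, z axes.
In Python, from bench import monitor, viewer, order gives the robot as it stands.
- The arm moves only by the shell command python3 -m crank 'ROWS' [FORCE]. ROWS is a JSON object whose one key "steps" holds a list of rows, each a list of 3 entries, a list of its own where there are three numbers: the turn, a rotation vector about the tool's x, y, z in rad, then the shift along the tool's x, y, z in m, then the opening, from -1 (shut) to 1 (fully open). A call has 1 to 8 rows; each row shifts and turns the commanded pose from where the row before left it, along the tool's axes as they then stand; what a row does not reach is not made up. A row lasts 1/10 s, in which the tool goes at most 50 mm and 8.59 degrees, less where a joint would pass 70% of its speed; a pose out of reach is approached as far as the arm can. A call is refused whole if a number of a shift passes 0.05 or a number of a turn 0.15, either way. A call with a gripper value outside its range is refused whole. The fingers move at their own pace and stop on an object; FORCE is the grip in N (left out, the last holds). Time passes only in rows, so rows that do not move let the fingers close. It gives the time, the measured TCP pose, the force, the opening and the grip force at its end, in the units of the state.
- monitor.observe(): the state, without advancing time (a new reading comes with each control period).
- viewer.capture(name): name is "side" or "top" or "wrist"; returns a dict with "pixels" (420x560x3 uint8, red, green, blue), "intrinsics" (3x3 intrinsics, pixels), "distortion" ([k1, k2, p1, p2, k3] as OpenCV has them; the pictures are not rectified), "rvec" (rotation vector, rad) and "tvec" (3), from world to camera coordinates, as OpenCV has them. Camera axes: x right, y down, z forward; pixel columns grow to the right and rows downward; lengths in mm; the calibration is good to about 2 mm. A picture is of the moment at which its call begins. There is no depth.
- order.job_done(): hands the job in; it is judged then, once.
The state is a dict: "time_s": time; "q": joint angles; "joint_velocities": joint speeds; "joint_efforts": joint torques, N m; "eef_pos": TCP position; "tcp_rot": TCP orientation; "force": force on the tool from outside, world axes, zero at the start; "wrist_torque": the same for the moment, N m; "gripper_width": opening from 0.0 (shut) to 1.0 (fully open); "grip_force": force on a finger pad.
Only numpy, scipy, OpenCV 4.12 (cv2) and the standard library are available. Lean on these libraries where they do the work, as an engineer would, in place of code of your own. Each camera call takes 0.05 s, during which the arm holds its last target. There are 200 camera calls.

TASK

Fill the plywood kit caddy for one knee joint: the forked two-ear yoke goes in the square pocket, the long torque adapter lying lengthwise in the oblong pocket, the big green bumper in the large round pocket and the small green bumper in the small round pocket, each sitting flat on its pocket's floor, with the yoke and the bumpers upright. Set the parts down rather than dropping them, and leave the single-ear link and the short torque adapter lying where they are.

Things in the scene. Friction and masses are not known exactly. Their poses are not given: they have to be found in the camera images.
- yoke: Grey cast knee yoke to be kitted, upright: a foot 48 mm (x) x 40 mm (y) x 16 mm high, with TWO upright round-topped ears standing on it (a fork), each 11 mm thick in y and 36 mm long in x, 47 mm high over all; the ears' outer faces are flush with the foot's sides, so it is 40 mm wide in y to grip from just above the bench to the top. Origin at the centre of its underside, z up. About 0.24 kg.
- tang: Look-alike, to be left alone: grey cast link with the same 48 x 40 x 16 mm foot but only ONE 12 mm thick ear in the middle, 47 mm high. Origin at the centre of its underside.
- adapter_long: Long chrome torque adapter to be kitted, lying, 80 mm long along its x: round collar (26 mm diameter, 26 mm long) at -x, square body 28 x 28 mm from x = -14 to +22 mm, 14 mm square drive at +x. Origin on its axis at mid-length, 14 mm above what it lies on. Grip the square body across y (28 mm). About 0.30 kg.
- adapter_short: Look-alike, to be left alone: short chrome torque adapter of the same shape, only 52 mm long. Origin on its axis at mid-length, 14 mm above the bench.
- bumper_big: Big green silicone bumper to be kitted: upright plain cylinder, 46 mm diameter, 28 mm high. Origin at the centre of its underside. About 60 g.
- bumper_small: Small green silicone bumper to be kitted: upright plain cylinder, 26 mm diameter, 28 mm high. Origin at the centre of its underside. About 25 g.
- pocket_square: One of the four ivory plastic inserts fixed on the plywood kit caddy (they change places from job to job, all share the caddy's yaw; caddy board 250 x 190 mm, centres 118 mm apart along x and 90 mm along y). Origin at the centre of its underside; its inner floor is 2 mm and its wall top 10 mm above the origin, walls 3 mm thick. This one is square, 68 x 68 mm inside.
- pocket_long: One of the four ivory plastic inserts fixed on the plywood kit caddy (they change places from job to job, all share the caddy's yaw; caddy board 250 x 190 mm, centres 118 mm apart along x and 90 mm along y). Origin at the centre of its underside; its inner floor is 2 mm and its wall top 10 mm above the origin, walls 3 mm thick. This one is oblong, inside 104 mm along its x and 50 mm along its y.
- pocket_round_big: One of the four ivory plastic inserts fixed on the plywood kit caddy (they change places from job to job, all share the caddy's yaw; caddy board 250 x 190 mm, centres 118 mm apart along x and 90 mm along y). Origin at the centre of its underside; its inner floor is 2 mm and its wall top 10 mm above the origin, walls 3 mm thick. This one is the large round one, 68 mm inside diameter.
- pocket_round_small: One of the four ivory plastic inserts fixed on the plywood kit caddy (they change places from job to job, all share the caddy's yaw; caddy board 250 x 190 mm, centres 118 mm apart along x and 90 mm along y). Origin at the centre of its underside; its inner floor is 2 mm and its wall top 10 mm above the origin, walls 3 mm thick. This one is the small round one, 44 mm inside diameter.
Things that resemble listed ones, but are neither listed nor needed, are in the scene too. Leave any blue look-alike of the bumper_small alone.

How it is judged:
By the outcome, as a careful person would: the job done as asked, in the order asked, and still so for the second after the job is handed in, with the robot touching nothing.
It also fails if it takes over 125 s, if anything falls off the work surface, if the arm or the gripper's body presses on something with over 40 N, if the wrist force passes 120 N, or if a joint passes its speed limit or range.

## Working session

There is one attempt and no reset: what is moved stays moved. The work goes in short steps, Python scripts to look and compute and a shell command to move; the robot and the scene stay as the last step left them, time stands still between calls to the robot, and variables do not carry over. Pictures are saved under pics/ and viewed, at most 14 in all, crops included, and the job is handed in when it is done.

```bash
mkdir -p pics
python3 - <<'E'
from bench import monitor, viewer
import cv2
s=monitor.observe();print(s)
for n in("top","side"):
    c=viewer.capture(n);cv2.imwrite(f"pics/{n}0.png",c["pixels"][:,:,::-1]);print(n,c["intrinsics"],c["distortion"],c["rvec"],c["tvec"])
E
```

```text
{'time_s': 0.0, 'q': array([ 6.25091923e+01,  1.96353632e+01,  8.73792412e+01, -7.57382866e-04,
        7.30745240e+01, -8.36743352e+00]), 'joint_velocities': array([ 0.08253515,  0.018578  ,  0.08854674, -0.03451214, -0.01705434,
        0.05055928]), 'joint_efforts': array([ 4.61428735e-04, -4.33688092e+01, -2.46007437e+01, -1.68145166e-04,
        8.21553811e-03, -2.00344249e-05]), 'eef_pos': array([171.78965002, 495.63418846, 216.62345357]), 'tcp_rot': array([[-9.44816531e-01,  3.27599180e-01, -7.06848699e-04],
       [ 3.27599873e-01,  9.44815539e-01, -1.38577193e-03],
       [ 2.13863888e-04, -1.54086377e-03, -9.99998790e-01]]), 'force': array([-0.50400965, -0.11042848,  0.20126604]), 'wrist_torque': array([ 0.01184749, -0.04824019, -0.01530563]), 'grip_force': 0.0, 'gripper_width': 1.0025675465742547}
top [[481.10796909   0.         282.46919238]
 [  0.         481.10796909 205.24458323]
 [  0.           0.           1.        ]] [-0.07998488  0.          0.          0.          0.        ] [ 2.17574956 -2.15968037  0.12676448] [  15.29484189  524.20245509 1079.54583224]
side [[456.15239336   0.         280.57881796]
 [  0.         456.15239336 211.44025065]
 [  0.           0.           1.        ]] [-0.07227152  0.          0.          0.          0.        ] [ 0.55627265 -2.77458755  1.04318023] [498.62640969 153.78596198 832.45291994]
```

View pics/top0.png

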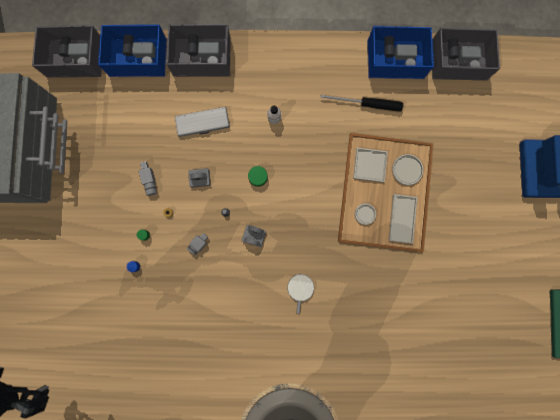

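View pics/side0.png

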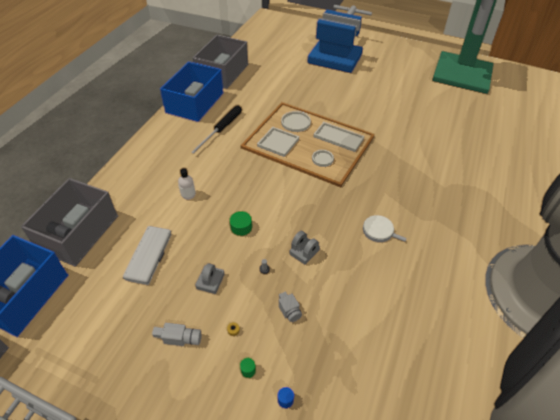

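The top view shows the yoke at (254,236), the tang at (199,178), the big bumper at (258,176), and the small green bumper at (143,235). The long adapter is at (148,178), the short one at (198,244), and the caddy at (386,192) with the square pocket top left, big round top right, small round bottom left and oblong bottom right. The side view agrees.

```bash
cat > h.py <<'E'
import numpy as np, cv2
from bench import monitor, viewer
def ray(c,uv):
    p=cv2.undistortPoints(np.array(uv,float).reshape(-1,1,2),np.array(c["intrinsics"]),np.array(c["distortion"])).reshape(-1,2)
    R=cv2.Rodrigues(np.array(c["rvec"]))[0]; t=np.array(c["tvec"]).ravel()
    return -R.T@t, np.c_[p,np.ones(len(p))]@R
def w(c,uv,z):
    o,d=ray(c,uv); return (o+d*((z-o[2])/d[:,2])[:,None])[:,:2]
def px(c,P):
    return cv2.projectPoints(np.array(P,float).reshape(-1,1,3),np.array(c["rvec"]),np.array(c["tvec"]),np.array(c["intrinsics"]),np.array(c["distortion"]))[0].reshape(-1,2)
E
python3 - <<'E'
from h import *
c=viewer.capture("top");im=c["pixels"][:,:,::-1]
a=cv2.resize(im[155:285,120:290],None,fx=4.6,fy=4.6,interpolation=cv2.INTER_CUBIC);cv2.imwrite("pics/a.png",a)
b=cv2.resize(im[125:260,330:440],None,fx=4.4,fy=4.4,interpolation=cv2.INTER_CUBIC);cv2.imwrite("pics/b.png",b)
for n,p,z in[("yoke",(254,236),20),("tang",(199,178),20),("big",(258,176),28),("small",(143,235),28),("long",(148,178),14),("short",(198,244),14),("psq",(370,166),8),("pbig",(407,170),8),("psm",(366,215),8),("plong",(403,219),8)]:print(n,w(c,[p],z).round())
E
```

```text
yoke [[453.  84.]]
tang [[588. 215.]]
big [[592.  76.]]
small [[453. 340.]]
long [[588. 337.]]
short [[434. 214.]]
psq [[ 622. -189.]]
pbig [[ 613. -277.]]
psm [[ 505. -177.]]
plong [[ 496. -265.]]
```

View pics/a.png

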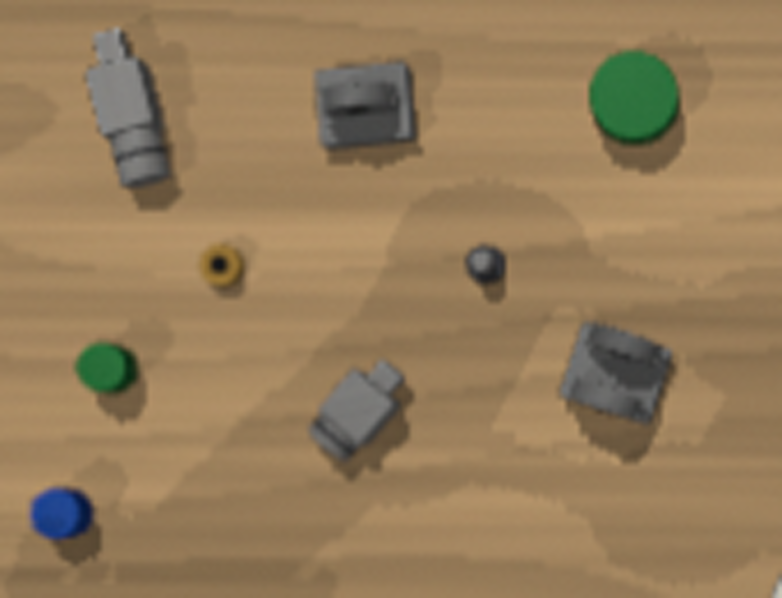

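View pics/b.png

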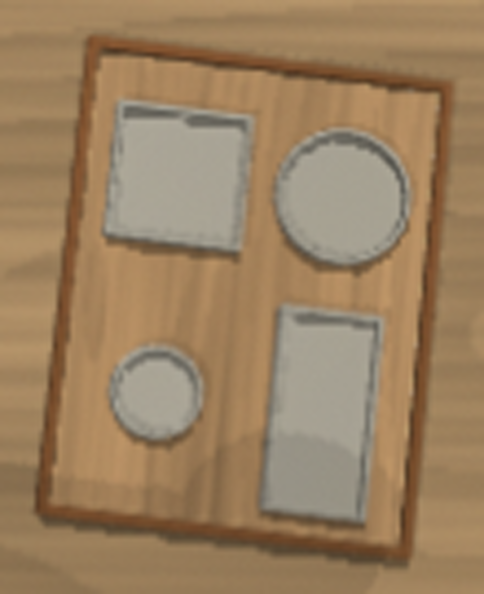

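```bash
cat >> h.py <<'E'
def go(x=None,y=None,z=None,yaw=None):
    """tool-axis move to grasp-axis yaw (deg, direction of tool y), TCP xyz mm; tool down. Turn first, shift given in final axes"""
    s=monitor.observe();R=np.array(s["tcp_rot"]);p=np.array(s["eef_pos"])
    cur=np.degrees(np.arctan2(R[1,1],R[0,1]))
    if yaw is None: yaw=cur
    d=(yaw-cur+90)%180-90
    a=np.radians(cur+d);Y=np.array([np.cos(a),np.sin(a),0]);Z=np.array([0,0,-1.]);X=np.cross(Y,Z)
    T=np.c_[X,Y,Z]
    rv=cv2.Rodrigues(R.T@T)[0].ravel()
    t=np.array([x if x is not None else p[0],y if y is not None else p[1],z if z is not None else p[2]])
    print("t",round(s["time_s"],2),"q6",s["q"][5].round(),"pos",p.round(1),"yaw",round(cur,1),"w",round(s["gripper_width"],3),"grip",round(s["grip_force"],1),"F",s["force"].round(1))
    print(" turn(rad)",rv.round(3)," shift after turn(mm)",(T.T@(t-p)).round(1)," before turn",(R.T@(t-p)).round(1))
def tri(c1,uv1,c2,uv2):
    o1,d1=ray(c1,[uv1]);o2,d2=ray(c2,[uv2]);d1=d1[0];d2=d2[0]
    k=np.linalg.lstsq(np.c_[d1,-d2],o2-o1,rcond=None)[0];a=o1+k[0]*d1;b=o2+k[1]*d2
    return (a+b)/2,np.linalg.norm(a-b)
E
python3 - <<'E'
from h import *
t=viewer.capture("top");s=viewer.capture("side")
A=lambda x,y:((x+.5)/4.6-.5+120,(y+.5)/4.6-.5+155)
B=lambda x,y:((x+.5)/4.4-.5+330,(y+.5)/4.4-.5+125)
print("board", w(t,[B(94,42),B(449,88),B(408,558),B(40,514)],12).round(1).tolist())
print("sq",w(t,[B(119,102),B(253,117),B(240,253),B(106,238)],20).round(1).tolist())
print("long",w(t,[B(280,305),B(383,319),B(364,523),B(262,513)],20).round(1).tolist())
print("rb,rs",w(t,[B(342,199),B(156,394)],20).round(1).tolist())
g=lambda im:(im[...,1].astype(int)-np.maximum(im[...,0],im[...,2])>25).astype(np.uint8)
for c,n in((t,"t"),(s,"s")):
    k,l,st,ce=cv2.connectedComponentsWithStats(g(c["pixels"]))
    print(n,[(st[i,4],ce[i].round(1).tolist()) for i in range(1,k) if st[i,4]>30])
im=s["pixels"][:,:,::-1]
cv2.imwrite("pics/c.png",cv2.resize(im[95:190,235:385],None,fx=5,fy=5,interpolation=cv2.INTER_CUBIC))
print("yoke top",w(t,[A(590,322),A(672,350),A(650,422),A(562,392)],16).round(1).tolist())
print("long adapter",w(t,[A(110,38),A(150,180)],14).round(1).tolist())
go()
E
```

```text
board [[698.1, -143.4], [675.1, -337.9], [419.9, -308.5], [442.3, -112.3]]
sq [[663.0, -155.3], [655.7, -227.7], [581.5, -219.2], [588.9, -147.4]]
long [[553.7, -240.2], [546.7, -295.6], [438.1, -283.0], [443.2, -228.7]]
rb,rs [[611.4, -275.0], [505.7, -173.1]]
t [(np.int32(295), [257.3, 175.5]), (np.int32(95), [142.1, 234.4])]
s [(np.int32(1091), [460.0, 71.5]), (np.int32(442), [240.5, 222.7]), (np.int32(244), [247.4, 367.1])]
yoke top [[479.7, 99.1], [465.9, 57.6], [429.6, 68.2], [444.3, 112.7]]
long adapter [[624.2, 349.2], [550.5, 325.5]]
t 0.25 q6 -8.0 pos [171.9 495.9 217. ] yaw 70.9 w 1.002 grip 0.0 F [0.2 0.3 0.2]
 turn(rad) [-0.001 -0.    -0.   ]  shift after turn(mm) [0. 0. 0.]  before turn [0. 0. 0.]
```

View pics/c.png

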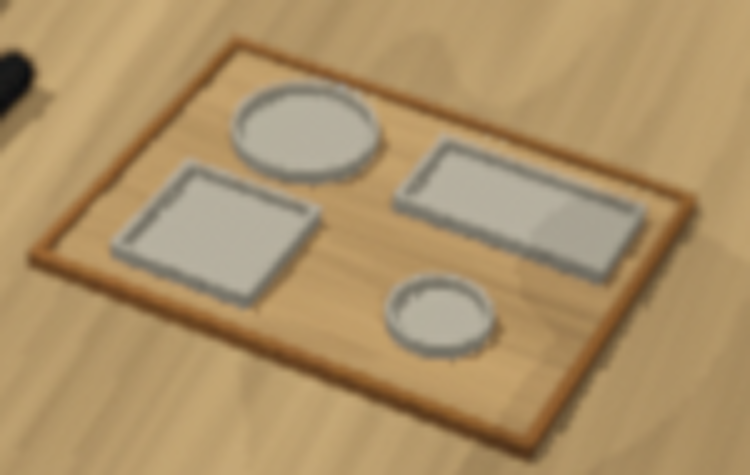

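Run:
```python
from h import *
t=viewer.capture("top");s=viewer.capture("side")
B=lambda x,y:((x+.5)/4.4-.5+330,(y+.5)/4.4-.5+125)
C=lambda x,y:((x+.5)/5-.5+235,(y+.5)/5-.5+95)
for n,a,b in [("brd",(94,39),(33,258)),("brd",(451,86),(237,40)),("brd",(410,560),(693,200)),("brd",(40,514),(533,452)),
 ("sq",(119,102),(115,243)),("sq",(253,117),(190,161)),("sq",(240,253),(320,210)),("sq",(106,238),(250,299)),
 ("long",(280,305),(398,200)),("long",(383,319),(450,140)),("long",(364,523),(645,210)),("long",(262,513),(605,276)),
 ("rb",(342,199),(306,130)),("rs",(156,394),(441,313))]:
    p,e=tri(t,B(*a),s,C(*b));print(n,p.round(1),round(e,1))
for a,b in(((257.3,175.5),(240.5,222.7)),((142.1,234.4),(247.4,367.1))):print(tri(t,a,s,b))
go(455,84,200,-19)
```

```text
brd [ 701.4 -144.7    4. ] 0.8
brd [ 676.6 -340.4    8.2] 1.2
brd [ 419.8 -311.5    5.4] 1.6
brd [ 442.1 -113.2    5.1] 1.0
sq [ 663.1 -155.8   17.5] 1.0
sq [ 656.1 -228.9   15.3] 1.4
sq [ 583.  -220.3   14.4] 1.0
sq [ 590.3 -148.3   13.7] 0.7
long [ 552.9 -241.8   14.7] 3.2
long [ 545.6 -297.9   13.4] 4.0
long [ 438.7 -284.9   13. ] 0.6
long [ 443.4 -230.3   12.9] 0.0
rb [ 612.6 -276.7   13.6] 0.1
rs [ 506.2 -174.3   13.5] 0.2
(array([594.88197965,  78.54997052,  15.87593875]), np.float64(0.8713111646180713))
(array([454.5445732 , 344.78499889,  17.70477839]), np.float64(0.13204023369454584))
t 0.35 q6 -8.0 pos [171.9 496.  217.2] yaw 70.9 w 1.001 grip 0.0 F [0.5 0.7 1. ]
 turn(rad) [-0.     0.     1.569]  shift after turn(mm) [-297.4  401.8   17.2]  before turn [-402.4 -296.5   17.2]
```

Measured: pocket wall tops at z≈14, caddy yaw ≈ -6.7°. Moving to the yoke.

```bash
python3 -m crank '{"steps":[[[0,0,0],[-0.02,-0.015,0],1],[[0,0,0],[-0.04,-0.03,0],1],[[0,0,0],[-0.04,-0.03,0],1],[[0,0,0],[-0.04,-0.03,0],1],[[0,0,0],[-0.04,-0.03,0],1],[[0,0,0],[-0.04,-0.03,0],1],[[0,0,0],[-0.04,-0.03,0],1],[[0,0,0],[-0.04,-0.03,0],1]]}' 40
python3 -m crank '{"steps":[[[0,0,0],[-0.04,-0.03,0],1],[[0,0,0],[-0.04,-0.03,0],1],[[0,0,0],[-0.02,-0.015,0],1],[[0,0,0.14],[0,0,0],1],[[0,0,0.14],[0,0,0],1],[[0,0,0.14],[0,0,0],1],[[0,0,0.14],[0,0,0],1],[[0,0,0.14],[0,0,0],1]]}'
python3 -m crank '{"steps":[[[0,0,0.14],[0,0,0],1],[[0,0,0.14],[0,0,0],1],[[0,0,0.14],[0,0,0],1],[[0,0,0.14],[0,0,0],1],[[0,0,0.14],[0,0,0],1],[[0,0,0.14],[0,0,0],1],[[0,0,0.03],[0,0,0],1],[[0,0,0],[0,0,0],1]]}'
python3 - <<'E'
from h import *
go(455,84,200,-19)
c=viewer.capture("wrist");cv2.imwrite("pics/w1.png",c["pixels"][:,:,::-1]);print(c["intrinsics"])
R=cv2.Rodrigues(np.array(c["rvec"]))[0];print("cam",-R.T@np.array(c["tvec"]).ravel())
E
```

```text
time_s: 1.15
eef_pos: [382.5, 183.4, 217.6]
tcp_rot: [[-0.945, 0.328, 0.001], [0.328, 0.945, 0.0], [-0.001, 0.001, -1.0]]
force: [1.6, 0.7, 0.1]
gripper_width: 1.002
grip_force: 0.0
time_s: 1.95
eef_pos: [451.6, 81.5, 217.3]
tcp_rot: [[-0.506, 0.862, 0.0], [0.862, 0.506, 0.0], [0.0, 0.0, -1.0]]
force: [0.9, -0.3, 0.3]
gripper_width: 0.999
grip_force: 0.0
time_s: 2.75
eef_pos: [451.6, 81.6, 217.3]
tcp_rot: [[0.327, 0.945, 0.0], [0.945, -0.327, 0.0], [0.0, 0.0, -1.0]]
force: [-0.0, 0.5, 0.7]
gripper_width: 1.002
grip_force: 0.0
t 2.75 q6 20.0 pos [451.6  81.6 217.3] yaw -19.1 w 1.002 grip 0.0 F [-0.   0.5  0.7]
 turn(rad) [ 0.    -0.    -0.001]  shift after turn(mm) [ 3.4  2.4 17.3]  before turn [ 3.4  2.4 17.3]
[[377.31259717   0.         279.05605566]
 [  0.         377.31259717 207.72724432]
 [  0.           0.           1.        ]]
cam [477.05454418 155.22387573 374.89210555]
```

View pics/w1.png

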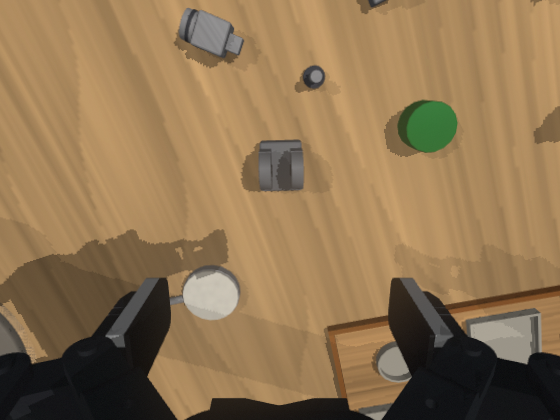

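The wrist view shows the yoke at (281,165) between columns 259–303, rows 140–191, with its ears square to the finger closing line. Checking by projecting the model.

Run:
```python
from h import *
c=viewer.capture("wrist")
a=np.radians(70.9);X=np.array([np.cos(a),np.sin(a)]);Y=np.array([-X[1],X[0]])
for ctr in((455,84),(452,84),(455,87)):
  P=[]
  for x,y,z in[(24,20,0),(24,-20,0),(24,20,16),(24,-20,16),(-24,20,16),(-24,-20,16),(-24,20,0),(-24,-20,0),(0,20,47),(0,-20,47),(-18,20,29),(-18,-20,29)]:
    P.append([*(np.array(ctr)+x*X+y*Y),z])
  print(ctr,px(c,P).round().astype(int).tolist())
```

```text
(455, 84) [[261, 140], [301, 140], [260, 142], [302, 143], [261, 192], [301, 192], [261, 187], [300, 187], [259, 175], [304, 175], [260, 189], [302, 189]]
(452, 84) [[258, 141], [299, 141], [257, 144], [299, 144], [258, 192], [298, 193], [259, 188], [298, 188], [256, 176], [301, 176], [257, 190], [299, 190]]
(455, 87) [[260, 137], [300, 137], [259, 139], [301, 140], [260, 189], [300, 189], [260, 185], [300, 185], [258, 172], [303, 172], [259, 186], [301, 186]]
```

```bash
python3 -m crank '{"steps":[[[0,0,0],[0.0034,0.0024,0.02],1],[[0,0,0],[0,0,0.04],1],[[0,0,0],[0,0,0.04],1],[[0,0,0],[0,0,0.04],1],[[0,0,0],[0,0,0.02],1],[[0,0,0],[0,0,0.01],1],[[0,0,0],[0,0,0.009],1],[[0,0,0],[0,0,0],1]]}' 40
python3 -m crank '{"steps":[[[0,0,0],[0,0,0],0],[[0,0,0],[0,0,0],0],[[0,0,0],[0,0,0],-0.3],[[0,0,0],[0,0,0],-0.3],[[0,0,0],[0,0,0],-0.3],[[0,0,0],[0,0,0],-0.3],[[0,0,0],[0,0,0],-0.3],[[0,0,0],[0,0,0],-0.3]]}' 40
python3 - <<'E'
from h import *
go(623.2,-187.9,140,-6.7)
c=viewer.capture("wrist");cv2.imwrite("pics/w2.png",c["pixels"][:,:,::-1])
E
```

```text
time_s: 3.65
eef_pos: [455.1, 84.0, 38.1]
tcp_rot: [[0.327, 0.945, -0.0], [0.945, -0.327, 0.0], [-0.0, -0.0, -1.0]]
force: [-0.2, 0.6, -0.1]
gripper_width: 1.005
grip_force: 0.0
time_s: 4.45
eef_pos: [455.0, 84.0, 38.3]
tcp_rot: [[0.327, 0.945, 0.0], [0.945, -0.327, 0.0], [0.0, 0.0, -1.0]]
force: [-0.5, 0.1, 0.2]
gripper_width: 0.353
grip_force: 0.0
t 4.45 q6 20.0 pos [455.   84.   38.3] yaw -19.1 w 0.353 grip 0.0 F [-0.5  0.1  0.2]
 turn(rad) [ 0.    -0.    -0.216]  shift after turn(mm) [-250.4  198.8 -101.7]  before turn [-202.   247.8 -101.7]
```

View pics/w2.png

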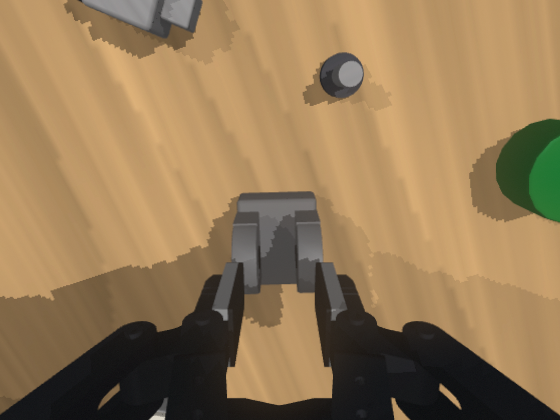

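Run:
```python
from h import *
c=viewer.capture("wrist")
a=np.radians(70.9);X=np.array([np.cos(a),np.sin(a)]);Y=np.array([-X[1],X[0]]);ctr=np.array((455,84.))
f=lambda L:px(c,[[*(ctr+x*X+y*Y),z] for x,y,z in L]).round().astype(int).tolist()
print("foot",f([(24,20,0),(24,-20,0),(24,20,16),(24,-20,16),(0,20,47),(0,-20,47),(-18,20,29),(-18,-20,29)]))
for z in(13,19,26,32,47,60,70):print(z,f([(0,15,z),(0,-15,z),(11,15,z),(-11,15,z)]))
go()
```

```text
foot [[241, 192], [316, 192], [238, 200], [319, 200], [233, 273], [324, 273], [238, 289], [319, 289]]
13 [[250, 243], [307, 243], [250, 223], [251, 262]]
19 [[249, 247], [308, 247], [249, 227], [250, 267]]
26 [[248, 253], [309, 253], [248, 232], [249, 273]]
32 [[247, 258], [310, 258], [247, 237], [248, 279]]
47 [[244, 273], [313, 273], [244, 250], [245, 295]]
60 [[242, 288], [316, 288], [241, 264], [242, 312]]
70 [[239, 302], [318, 302], [238, 276], [240, 327]]
t 4.55 q6 20.0 pos [455.   84.   38.3] yaw -19.1 w 0.35 grip 0.0 F [-0.1  0.1  1.2]
 turn(rad) [-0. -0. -0.]  shift after turn(mm) [0. 0. 0.]  before turn [0. 0. 0.]
```

The wrist picture shows the yoke unmoved where modelled; the pads at (240,265) and (318,265) are just short of the ear faces. The opening scale isn't linear, so I close further.

```bash
python3 -m crank '{"steps":[[[0,0,0],[0,0,0],-1],[[0,0,0],[0,0,0],-1],[[0,0,0],[0,0,0],-1],[[0,0,0],[0,0,0],-1],[[0,0,0],[0,0,0],-1]]}' 40
python3 - <<'E'
from h import *
go(623.2,-187.9,140,-6.7)
c=viewer.capture("wrist");cv2.imwrite("pics/w3.png",c["pixels"][:,:,::-1])
E
```

```text
time_s: 5.05
eef_pos: [455.0, 84.0, 38.3]
tcp_rot: [[0.327, 0.945, 0.0], [0.945, -0.327, 0.0], [0.0, 0.0, -1.0]]
force: [0.7, -1.0, 0.3]
gripper_width: -0.001
grip_force: 0.0
t 5.05 q6 20.0 pos [455.   84.   38.3] yaw -19.1 w -0.001 grip 0.0 F [ 0.7 -1.   0.3]
 turn(rad) [ 0.    -0.    -0.216]  shift after turn(mm) [-250.4  198.8 -101.7]  before turn [-202.   247.8 -101.7]
```

View pics/w3.png

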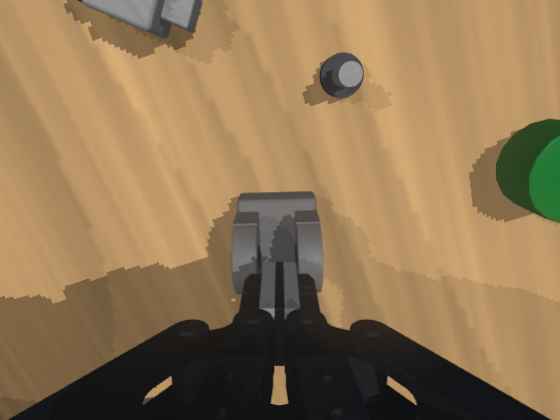

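The picture shows the fingers fully shut at (280,265), in front of the ears, which stand untouched at (232–322, 195–292). The pads were therefore not beside the ears; checking height from the side camera.

Run:
```python
from h import *
c=viewer.capture("side");im=c["pixels"][:,:,::-1].copy()
for z in(13,38,60):
    u=px(c,[[455,84,z]])[0];print(z,u)
u=u.astype(int)
cv2.imwrite("pics/s2.png",cv2.resize(im[u[1]-60:u[1]+60,u[0]-75:u[0]+75],None,fx=5,fy=5,interpolation=cv2.INTER_CUBIC));print(u)
```

```text
13 [304.4500777  247.35062745]
38 [305.13154491 239.46108971]
60 [305.75557261 232.22454476]
[305 232]
```

View pics/s2.png

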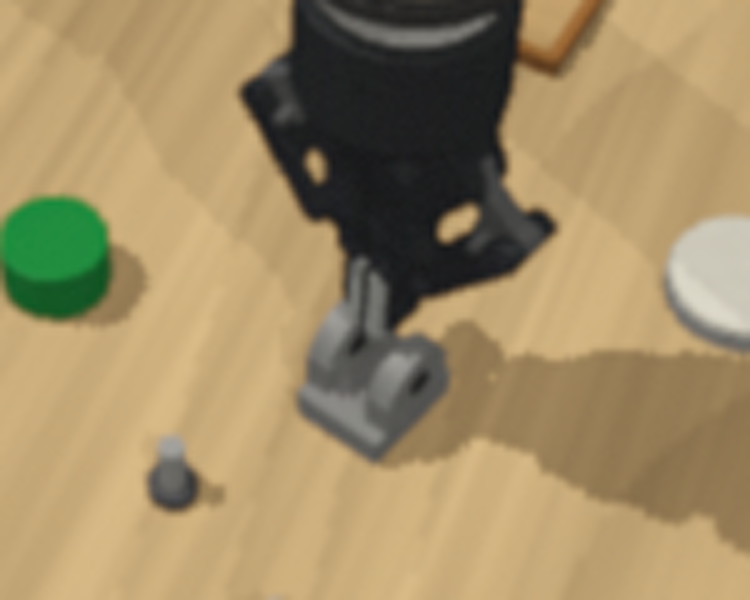

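The side view shows the shut fingertips meeting the ear tops around (370,325) in the crop, so they appear to be up near z≈47, not z≈13. Quantifying fingertip position in the tool frame from the wrist camera geometry.

Run:
```python
from h import *
c=viewer.capture("wrist");s=monitor.observe();R=np.array(s["tcp_rot"]);p=s["eef_pos"]
o,d=ray(c,[(280,264),(280,290)])
print("cam in tool",R.T@(o-p)); print("axis",R.T@cv2.Rodrigues(np.array(c["rvec"]))[0][2])
for D in(130,137,145,152,160):print(D,(R.T@(o+D*d[0]-p)).round(1))
```

```text
cam in tool [ 7.79625075e+01 -3.75349111e-02 -1.57550446e+02]
axis [-0.30594759  0.00112754  0.95204769]
130 [ 19.7   0.4 -39.7]
137 [ 16.6   0.5 -33.4]
145 [ 13.    0.5 -26.1]
152 [  9.9   0.5 -19.8]
160 [  6.3   0.5 -12.5]
```

Fingertips measure ≈22 mm *behind* the reported TCP rather than 25 ahead, i.e. a ~47 mm offset along tool z. I'll test it by opening and descending carefully in small steps, watching the force.

```bash
python3 -m crank '{"steps":[[[0,0,0],[0,0,0],0.4],[[0,0,0],[0,0,0],0.4],[[0,0,0],[0,0,0],0.4],[[0,0,0],[0,0,0],0.4],[[0,0,0],[0,0,0],0.4]]}' 40 | grep -E "force|width"
python3 -m crank '{"steps":[[[0,0,0],[0,0,0.003],0.4],[[0,0,0],[0,0,0.003],0.4],[[0,0,0],[0,0,0.003],0.4],[[0,0,0],[0,0,0.002],0.4]]}' | grep -E "force|pos"
python3 - <<'E'
from h import *
go()
c=viewer.capture("wrist");cv2.imwrite("pics/w4.png",c["pixels"][:,:,::-1])
E
```

```text
force: [-0.2, -0.3, -0.7]
gripper_width: 0.699
grip_force: 0.0
eef_pos: [454.8, 84.0, 26.9]
force: [-0.1, 0.6, 0.0]
grip_force: 0.0
t 6.1 q6 20.0 pos [454.8  84.   26.9] yaw -19.1 w 0.7 grip 0.0 F [-0.1  0.6  0. ]
 turn(rad) [-0.001  0.     0.   ]  shift after turn(mm) [0. 0. 0.]  before turn [0. 0. 0.]
```

View pics/w4.png

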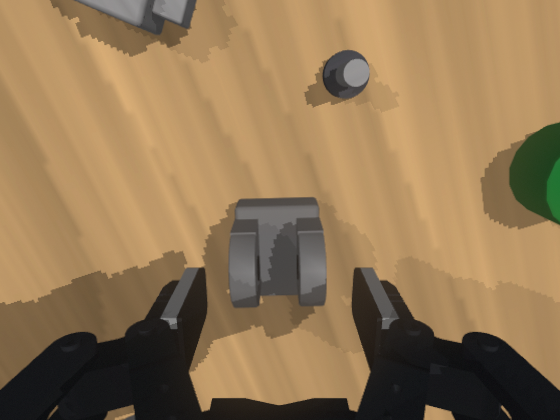

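The wrist view shows the open pads at (205,268) and (353,268) clear on both sides of the yoke, with no force. The tips agree with z≈46 for a reported TCP z of 27. Continuing down.

```bash
for i in 1; do python3 -m crank '{"steps":[[[0,0,0],[0,0,0.005],0.4],[[0,0,0],[0,0,0.005],0.4],[[0,0,0],[0,0,0.005],0.4],[[0,0,0],[0,0,0.005],0.4],[[0,0,0],[0,0,0],0.4]]}' | grep -E "force|pos"; done
python3 -m crank '{"steps":[[[0,0,0],[0,0,0.003],0.4],[[0,0,0],[0,0,0.003],0.4],[[0,0,0],[0,0,0.003],0.4],[[0,0,0],[0,0,0],0.4]]}' | grep -E "force|pos"
python3 - <<'E'
from h import *
go()
E
```

```text
eef_pos: [454.5, 84.0, 6.5]
force: [1.1, -0.2, -0.6]
grip_force: 0.0
eef_pos: [454.8, 84.0, -2.1]
force: [0.1, 0.9, 0.3]
grip_force: 0.0
t 7.05 q6 20.0 pos [454.8  84.   -2.1] yaw -19.1 w 0.699 grip 0.0 F [0.1 0.9 0.3]
 turn(rad) [-0.001  0.     0.   ]  shift after turn(mm) [0. 0. 0.]  before turn [0. 0. 0.]
```

```bash
python3 -m crank '{"steps":[[[0,0,0],[0,0,0.003],0.4],[[0,0,0],[0,0,0.003],0.4],[[0,0,0],[0,0,0],0.4]]}' | grep -E "force|pos"
python3 - <<'E'
from h import *
c=viewer.capture("side");u=px(c,[[455,84,40]])[0].astype(int);im=c["pixels"][:,:,::-1]
a=im[u[1]-45:u[1]+45,u[0]-50:u[0]+50];b=viewer.capture("wrist")["pixels"][150:420,130:430,::-1]
cv2.imwrite("pics/s3.png",np.hstack([cv2.resize(a,(480,432),interpolation=cv2.INTER_CUBIC),cv2.resize(b,(320,432))]))
E
```

```text
eef_pos: [454.8, 84.0, -8.1]
force: [0.4, -0.4, 0.5]
grip_force: 0.0
```

View pics/s3.png

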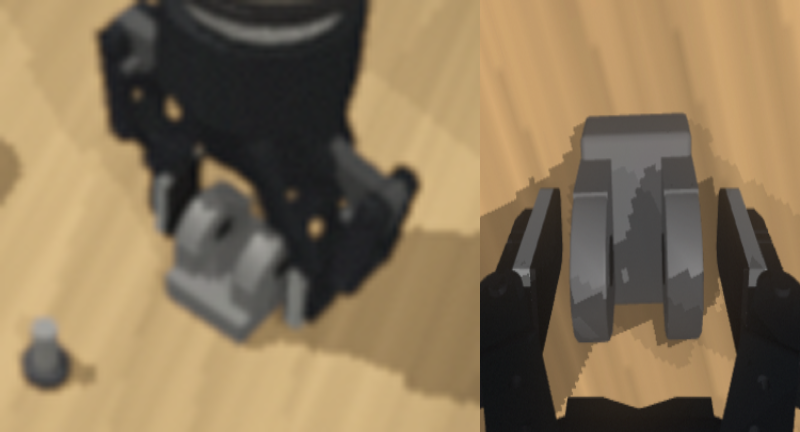

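The side view (left) now shows the pads straddling the ears near foot level. I feel for the bench in small steps to calibrate tip height.

```bash
for i in 1 ; do 
python3 -m crank '{"steps":[[[0,0,0],[0,0,0.0015],0.4],[[0,0,0],[0,0,0.0015],0.4],[[0,0,0],[0,0,0],0.4]]}' | grep -E "force|pos"; done
python3 -m crank '{"steps":[[[0,0,0],[0,0,0.0015],0.4],[[0,0,0],[0,0,0],0.4]]}' | grep -E "force:|pos"
```

```text
eef_pos: [454.9, 84.0, -10.9]
force: [-0.5, 0.2, 0.5]
grip_force: 0.0
eef_pos: [454.9, 84.0, -12.4]
force: [-0.3, 0.3, 0.6]
grip_force: 0.0
```

```bash
python3 -m crank '{"steps":[[[0,0,0],[0,0,0.0015],0.4],[[0,0,0],[0,0,0],0.4]]}' | grep -E "force:|pos"
```

```text
eef_pos: [454.9, 84.0, -13.8]
force: [-0.3, 0.4, -0.5]
grip_force: 0.0
```

```bash
python3 -m crank '{"steps":[[[0,0,0],[0,0,0.0015],0.4],[[0,0,0],[0,0,0],0.4]]}' | grep -E "force:|pos"
```

```text
eef_pos: [454.9, 84.0, -15.4]
force: [0.7, -1.0, -0.4]
grip_force: 0.0
```

```bash
python3 -m crank '{"steps":[[[0,0,0],[0,0,0.0015],0.4],[[0,0,0],[0,0,0],0.4]]}' | grep -E "force:|pos"
```

```text
eef_pos: [455.0, 84.0, -16.8]
force: [0.0, -0.2, -0.5]
grip_force: 0.0
```

```bash
python3 -m crank '{"steps":[[[0,0,0],[0,0,0.0015],0.4],[[0,0,0],[0,0,0],0.4]]}' | grep -E "force:|pos"
```

```text
eef_pos: [454.9, 84.0, -18.3]
force: [-1.0, 0.6, 0.1]
grip_force: 0.0
```

```bash
python3 -m crank '{"steps":[[[0,0,0],[0,0,0.0015],0.4],[[0,0,0],[0,0,0],0.4]]}' | grep -E "force:|pos"
```

```text
eef_pos: [455.1, 84.0, -19.0]
force: [-1.8, -0.0, 9.8]
grip_force: 4.9
```

```bash
python3 -m crank '{"steps":[[[0,0,0],[0,0,0.0015],0.4],[[0,0,0],[0,0,0],0.4]]}' | grep -E "force:|pos"
```

```text
eef_pos: [455.2, 84.0, -19.2]
force: [-6.3, -1.3, 28.4]
grip_force: 14.1
```

Contact at reported z≈-18.8 (tip offset calibrated). Now raising to z≈-1 (tips ≈15 above bench), gripping the yoke and lifting.

```bash
python3 -m crank '{"steps":[[[0,0,0],[0,0,-0.01],0.4],[[0,0,0],[0,0,-0.01],0.4],[[0,0,0],[0,0,0],-0.3],[[0,0,0],[0,0,0],-0.3],[[0,0,0],[0,0,0],-0.3],[[0,0,0],[0,0,0],-0.3],[[0,0,0],[0,0,0],-0.3],[[0,0,0],[0,0,0],-0.3]]}' 40
python3 -m crank '{"steps":[[[0,0,0],[0,0,0],-0.6],[[0,0,0],[0,0,0],-0.6],[[0,0,0],[0,0,-0.01],-0.6],[[0,0,0],[0,0,-0.03],-0.6],[[0,0,0],[0,0,-0.04],-0.6],[[0,0,0],[0,0,0],-0.6]]}'
python3 - <<'E'
from h import *
go(623.2,-187.9,79,-6.7)
E
```

```text
time_s: 9.95
eef_pos: [455.5, 84.0, -0.6]
tcp_rot: [[0.327, 0.945, 0.001], [0.945, -0.327, 0.0], [0.001, 0.001, -1.0]]
force: [-2.1, 0.5, 12.2]
gripper_width: 0.466
grip_force: 39.7
time_s: 10.55
eef_pos: [457.8, 84.1, 82.7]
tcp_rot: [[0.327, 0.945, 0.008], [0.945, -0.327, 0.0], [0.003, 0.007, -1.0]]
force: [0.2, 0.7, -1.9]
gripper_width: 0.467
grip_force: 41.8
t 10.55 q6 20.0 pos [457.8  84.1  82.7] yaw -19.1 w 0.467 grip 41.8 F [ 0.2  0.7 -1.9]
 turn(rad) [ 0.008 -0.002 -0.216]  shift after turn(mm) [-250.8  196.1    3.7]  before turn [-203.   245.2    4.9]
```

```bash
python3 -m crank '{"steps":[[[0.008,-0.002,0],[-0.013,0.0155,0],-0.6],[[0,0,0],[-0.03,0.036,0],-0.6],[[0,0,0],[-0.03,0.036,0],-0.6],[[0,0,0],[-0.03,0.036,0],-0.6],[[0,0,0],[-0.03,0.036,0],-0.6],[[0,0,0],[-0.03,0.036,0],-0.6],[[0,0,0],[-0.03,0.036,0],-0.6],[[0,0,0],[-0.01,0.0137,0],-0.6]]}'
python3 -m crank '{"steps":[[[0,0,-0.1],[0,0,0],-0.6],[[0,0,-0.116],[0,0,0],-0.6],[[0,0,0],[0,0,0],-0.6]]}' >/dev/null
python3 - <<'E'
from h import *
go(623.2,-187.9,14,-6.7)
E
```

```text
time_s: 11.35
eef_pos: [621.2, -192.2, 75.6]
tcp_rot: [[0.33, 0.944, -0.009], [0.944, -0.33, 0.0], [-0.003, -0.008, -1.0]]
force: [-0.3, 0.1, -1.8]
gripper_width: 0.46
grip_force: 41.7
t 11.65 q6 -17.0 pos [ 619.5 -187.9   75.5] yaw -6.7 w 0.466 grip 41.5 F [ 0.1 -0.1 -2.7]
 turn(rad) [-0.011 -0.001  0.001]  shift after turn(mm) [ 0.4  3.7 61.5]  before turn [ 0.4  4.4 61.4]
```

```bash
python3 -m crank '{"steps":[[[-0.011,0,0],[0.0004,0.0037,0.01],-0.6],[[0,0,0],[0,0,0.02],-0.6],[[0,0,0],[0,0,0.02],-0.6],[[0,0,0],[0,0,0.006],-0.6],[[0,0,0],[0,0,0],-0.6]]}' >/dev/null
python3 - <<'E'
from h import *
go(623.2,-187.9,8,-6.7)
t=viewer.capture("top")["pixels"][115:265,320:450,::-1]
s=viewer.capture("side")["pixels"][70:200,230:390,::-1]
cv2.imwrite("pics/p1.png",np.hstack([cv2.resize(t,(346,400)),cv2.resize(s,(454,400))]))
E
```

```text
t 12.15 q6 -17.0 pos [ 623.2 -187.5   19.8] yaw -6.8 w 0.46 grip 41.6 F [-0.7  0.5 -1.8]
 turn(rad) [-0.    -0.001 -0.002]  shift after turn(mm) [-0.4  0.1 11.8]  before turn [-0.4  0.1 11.8]
```

View pics/p1.png

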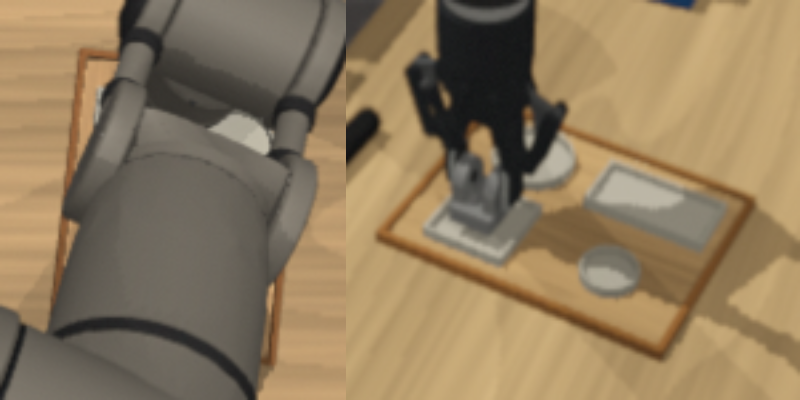

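The side view (right) shows the yoke over the square pocket, about centred at (480,225). Lowering and feeling for the floor.

```bash
python3 -m crank '{"steps":[[[0,0,0],[0,0,0.005],-0.6],[[0,0,0],[0,0,0.004],-0.6],[[0,0,0],[0,0,0],-0.6]]}' | grep -E "force:|pos"
```

```text
eef_pos: [623.9, -187.9, 11.9]
force: [-0.2, -0.5, -2.5]
grip_force: 41.6
```

```bash
python3 -m crank '{"steps":[[[0,0,0],[0,0,0.0015],-0.6],[[0,0,0],[0,0,0.0015],-0.6],[[0,0,0],[0,0,0],-0.6]]}' | grep -E "force:|pos"
```

```text
eef_pos: [624.1, -188.0, 9.1]
force: [-0.9, 0.6, -1.7]
grip_force: 41.6
```

```bash
python3 -m crank '{"steps":[[[0,0,0],[0,0,0.0015],-0.6],[[0,0,0],[0,0,0],-0.6]]}' | grep -E "force:|pos"
```

```text
eef_pos: [624.3, -188.1, 8.5]
force: [-2.0, 0.1, 3.3]
grip_force: 42.2
```

```bash
python3 -m crank '{"steps":[[[0,0,0],[0,0,0.0006],-0.6],[[0,0,0],[0,0,0],0],[[0,0,0],[0,0,0],0.2],[[0,0,0],[0,0,0],0.2],[[0,0,0],[0,0,0],0.2],[[0,0,0],[0,0,0],0.2]]}' | grep -E "force|width|pos"
python3 -m crank '{"steps":[[[0,0,0],[0,0,-0.01],0.2],[[0,0,0],[0,0,-0.03],0.2],[[0,0,0],[0,0,-0.05],0.2],[[0,0,0],[0,0,-0.03],1]]}' | grep -E "force|pos"
python3 - <<'E'
from h import *
t=viewer.capture("top")
A=lambda x,y:((x+.5)/4.6-.5+120,(y+.5)/4.6-.5+155)
# adapter body outline in crop a: body corners, collar end, drive end
P=w(t,[A(88,76),A(140,60),A(110,30),A(146,183)],20);print(P.round(1))
go(588,338,129,15)
E
```

```text
eef_pos: [624.2, -188.1, 7.1]
force: [0.3, 0.1, 0.0]
gripper_width: 0.6
grip_force: 0.0
eef_pos: [625.0, -188.4, 131.5]
force: [1.0, -0.4, 0.5]
grip_force: 0.0
[[603.2 358. ]
 [611.7 331.5]
 [627.2 347.7]
 [548.2 325.9]]
t 14.1 q6 -17.0 pos [ 627.1 -189.3  136.7] yaw -6.7 w 0.834 grip 0.0 F [ 2.8 -1.1  3.4]
 turn(rad) [ 0.014  0.006 -0.379]  shift after turn(mm) [519.5  98.7   7.7]  before turn [ 519.2 -100.4    4.2]
```

Yoke released. Moving to the long adapter.

```bash
python3 -m crank '{"steps":[[[0,0,0],[0.02,-0.004,0],1],[[0,0,0],[0.045,-0.0087,0],1],[[0,0,0],[0.045,-0.0087,0],1],[[0,0,0],[0.045,-0.0087,0],1],[[0,0,0],[0.045,-0.0087,0],1],[[0,0,0],[0.045,-0.0087,0],1],[[0,0,0],[0.045,-0.0087,0],1],[[0,0,0],[0.045,-0.0087,0],1]]}' >/dev/null
python3 -m crank '{"steps":[[[0,0,0],[0.045,-0.0087,0],1],[[0,0,0],[0.045,-0.0087,0],1],[[0,0,0],[0.045,-0.0087,0],1],[[0,0,0],[0.045,-0.0087,0],1],[[0,0,0],[0.005,0,0],1],[[0,0,0.13],[0,0,0],1],[[0,0,0.13],[0,0,0],1],[[0,0,0.13],[0,0,0],1]]}' >/dev/null
python3 -m crank '{"steps":[[[0,0,0.13],[0,0,0],1],[[0,0,0.13],[0,0,0],1],[[0,0,0.13],[0,0,0],1],[[0,0,0.13],[0,0,0],1],[[0,0,0.13],[0,0,0],1],[[0,0,0.14],[0,0,0],1],[[0,0,0],[0,0,0],1]]}' | grep pos
cat >> h.py <<'E'
def grey(c,pred,r=90):
    hsv=cv2.cvtColor(c["pixels"],cv2.COLOR_RGB2HSV);m=((hsv[...,1]<45)&(hsv[...,2]>70)).astype(np.uint8)
    k,l,st,ce=cv2.connectedComponentsWithStats(m)
    return m,l,st,ce
E
python3 - <<'E'
from h import *
go(588,338,130,-74.6)
c=viewer.capture("wrist");print("pred",px(c,[[588,338,14],[548,326,14],[627,347,14]]).round())
m,l,st,ce=grey(c,None)
for i in range(1,len(st)):
    if st[i,4]>800:
        r=cv2.minAreaRect(cv2.findNonZero((l==i).astype(np.uint8)));b=cv2.boxPoints(r)
        print(st[i].tolist(),ce[i].round(),[x for x in np.round(r[1])],w(c,b,14).round(1).tolist(),w(c,[r[0]],20).round(1))
g=(c["pixels"][...,1].astype(int)-np.maximum(c["pixels"][...,0],c["pixels"][...,2])>25).astype(np.uint8)
k,l,st,ce=cv2.connectedComponentsWithStats(g)
for i in range(1,k):
    if st[i,4]>300:print("green",st[i].tolist(),ce[i],w(c,[ce[i]],16))
E
```

```text
eef_pos: [584.7, 339.7, 126.2]
t 16.4 q6 98.0 pos [584.7 339.7 126.2] yaw -74.4 w 1.003 grip 0.0 F [-0.   0.4  0.3]
 turn(rad) [ 0.001 -0.001  0.004]  shift after turn(mm) [ 2.7  2.5 -3.8]  before turn [ 2.7  2.5 -3.8]
pred [[282. 194.]
 [282. 246.]
 [284. 139.]]
[419, 0, 141, 91, 11116] [494.  42.] [np.float64(90.0), np.float64(140.0)] [[733.3, 288.9], [755.3, 205.1], [707.4, 178.3], [683.3, 268.0]] [[719.6 237.9]]
[263, 138, 39, 111, 3517] [282. 195.] [np.float64(110.0), np.float64(38.0)] [[623.9, 361.8], [631.1, 335.9], [550.0, 311.6], [542.0, 340.0]] [[590.2 338.3]]
[401, 199, 75, 60, 3339] [439. 230.] [np.float64(73.0), np.float64(52.0)] [[569.2, 237.7], [609.9, 247.2], [616.2, 192.7], [575.5, 180.7]] [[594.6 217.9]]
[106, 278, 53, 69, 1007] [131. 312.] [np.float64(21.0), np.float64(79.0)] [[426.8, 446.5], [499.1, 428.9], [494.7, 413.3], [421.5, 430.2]] [[466. 428.]]
[400, 278, 53, 69, 1013] [428. 312.] [np.float64(78.0), np.float64(21.0)] [[545.6, 228.1], [557.4, 217.0], [505.2, 164.8], [492.1, 176.1]] [[528.8 200.8]]
[347, 364, 57, 55, 2039] [373. 391.] [np.float64(49.0), np.float64(54.0)] [[438.9, 243.2], [473.7, 211.7], [435.6, 177.1], [398.4, 209.0]] [[442.1 213.7]]
green [217, 338, 30, 25, 604] [231.18874172 350.08112583] [[445.60625948 341.944275  ]]
```

```bash
python3 -m crank '{"steps":[[[0,0,0],[0.006,0.0025,0.01],0.6],[[0,0,0],[0,0,0.03],0.6],[[0,0,0],[0,0,0.04],0.6],[[0,0,0],[0,0,0.03],0.6],[[0,0,0],[0,0,0.012],0.6],[[0,0,0],[0,0,0.006],0.6],[[0,0,0],[0,0,0],0.6]]}' 50 | grep -E "pos|force:"
python3 -m crank '{"steps":[[[0,0,0],[0,0,0],-0.2],[[0,0,0],[0,0,0],-0.2],[[0,0,0],[0,0,0],-0.2],[[0,0,0],[0,0,0],-0.7],[[0,0,0],[0,0,0],-0.7],[[0,0,0],[0,0,0],-0.7],[[0,0,0],[0,0,0],-0.7],[[0,0,0],[0,0,0],-0.7]]}' 50
python3 - <<'E'
from h import *
go(495.4+4*.993,-263.6-.5,85,-96.7)
E
```

```text
eef_pos: [592.7, 339.3, -1.1]
force: [-0.2, 0.2, 0.1]
grip_force: 0.0
time_s: 17.95
eef_pos: [593.0, 339.5, 0.2]
tcp_rot: [[0.963, 0.27, 0.005], [0.27, -0.963, 0.0], [0.005, 0.001, -1.0]]
force: [-1.6, -1.3, 6.5]
gripper_width: 0.308
grip_force: 50.7
t 17.95 q6 98.0 pos [5.930e+02 3.395e+02 2.000e-01] yaw -74.3 w 0.308 grip 50.7 F [-1.6 -1.3  6.5]
 turn(rad) [ 0.    -0.005  0.391]  shift after turn(mm) [-22.6 610.4 -84.8]  before turn [-253.   555.8  -85.4]
```

```bash
python3 -m crank '{"steps":[[[0,0,0],[0,0,-0.01],-0.7],[[0,0,0],[0,0,-0.03],-0.7],[[0,0,0],[0,0,-0.045],-0.7],[[0,0,0],[0,0,0],-0.7]]}' | grep -E "pos|width|force"
python3 - <<'E'
from h import *
go(495.4+4*.993,-263.6-.5,85,-96.7)
a=viewer.capture("wrist")["pixels"][100:420,130:430,::-1];c=viewer.capture("side");u=px(c,[[592,339,100]])[0].astype(int);print(u)
y,x=max(u[1]-50,0),max(u[0]-60,0);b=c["pixels"][y:y+110,x:x+110,::-1]
cv2.imwrite("pics/g1.png",np.hstack([cv2.resize(a,(375,400)),cv2.resize(b,(400,400),interpolation=cv2.INTER_CUBIC)]))
E
```

```text
eef_pos: [595.4, 340.9, 90.9]
force: [0.5, 0.6, -2.6]
gripper_width: 0.316
grip_force: 50.0
t 18.35 q6 98.0 pos [595.4 340.9  90.9] yaw -74.3 w 0.316 grip 50.0 F [ 0.5  0.6 -2.6]
 turn(rad) [-0.003 -0.014  0.391]  shift after turn(mm) [-24.8 612.    5.9]  before turn [-256.2  556.4    2.1]
[165 308]
```

View pics/g1.png

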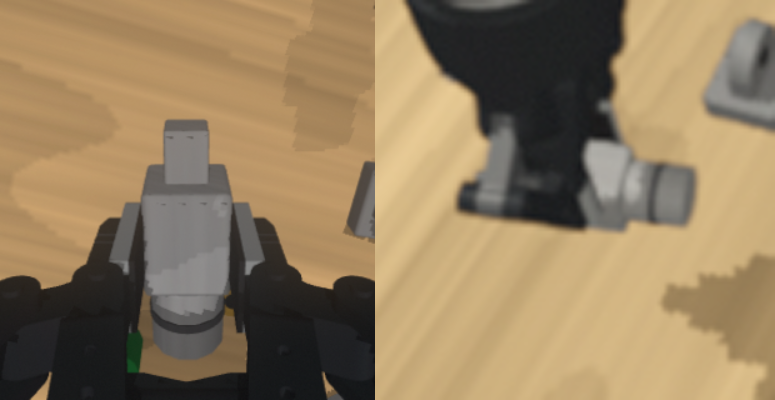

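The pictures show the adapter held level and squarely by its body, with the drive at (186,130) and collar at (187,330). Carrying it to the oblong pocket.

```bash
python3 -m crank '{"steps":[[[0,-0.01,0],[-0.009,0.02,0],-0.7],[[0,0,0],[-0.018,0.04,0],-0.7],[[0,0,0],[-0.018,0.04,0],-0.7],[[0,0,0],[-0.018,0.04,0],-0.7],[[0,0,0],[-0.018,0.04,0],-0.7],[[0,0,0],[-0.018,0.04,0],-0.7],[[0,0,0],[-0.018,0.04,0],-0.7],[[0,0,0],[-0.018,0.04,0],-0.7]]}' >/dev/null
python3 -m crank '{"steps":[[[0,0,0],[-0.018,0.04,0],-0.7],[[0,0,0],[-0.018,0.04,0],-0.7],[[0,0,0],[-0.018,0.04,0],-0.7],[[0,0,0],[-0.018,0.04,0],-0.7],[[0,0,0],[-0.018,0.04,0],-0.7],[[0,0,0],[-0.018,0.04,0],-0.7],[[0,0,0],[-0.009,0.018,0],-0.7],[[0,0,0],[0,0,0],-0.7]]}' >/dev/null
python3 -m crank '{"steps":[[[0,0,0.13],[0,0,0],-0.7],[[0,0,0.13],[0,0,0],-0.7],[[0,0,0.13],[0,0,0],-0.7],[[0,0,0],[0,0,0],-0.7]]}' | grep -E "width|force"
python3 - <<'E'
from h import *
go(500.3,-264.2,22,-96.7)
E
```

```text
force: [-0.6, -0.3, -4.8]
gripper_width: 0.315
grip_force: 50.1
t 20.45 q6 61.0 pos [ 499.6 -264.3   84.8] yaw -96.7 w 0.315 grip 50.1 F [-0.6 -0.3 -4.8]
 turn(rad) [0.002 0.009 0.   ]  shift after turn(mm) [ 0.7 -0.2 62.8]  before turn [ 1.3 -0.4 62.8]
```

```bash
python3 -m crank '{"steps":[[[0.002,0.009,0],[0.0007,0,0.01],-0.7],[[0,0,0],[0,0,0.025],-0.7],[[0,0,0],[0,0,0.02],-0.7],[[0,0,0],[0,0,0.008],-0.7],[[0,0,0],[0,0,0],-0.7]]}' | grep -E "force:|pos"
python3 - <<'E'
from h import *
go(500.3,-264.2,13,-96.7)
E
```

```text
eef_pos: [500.2, -265.1, 21.8]
force: [0.7, -0.2, -2.8]
grip_force: 50.1
t 20.95 q6 61.0 pos [ 500.2 -265.1   21.8] yaw -96.5 w 0.315 grip 50.1 F [ 0.7 -0.2 -2.8]
 turn(rad) [0.    0.001 0.003]  shift after turn(mm) [-0.  -0.9  8.8]  before turn [-0.  -0.9  8.8]
```

```bash
python3 -m crank '{"steps":[[[0,0,0],[0,-0.0009,0.004],-0.7],[[0,0,0],[0,0,0.004],-0.7],[[0,0,0],[0,0,0],-0.7]]}' | grep -E "force:|pos"
```

```text
eef_pos: [501.3, -265.4, 15.4]
force: [0.4, 1.1, -3.7]
grip_force: 50.1
```

```bash
python3 -m crank '{"steps":[[[0,0,0],[0,0,0.0015],-0.7],[[0,0,0],[0,0,0.0015],-0.7],[[0,0,0],[0,0,0],-0.7]]}' | grep -E "force:|pos"
```

```text
eef_pos: [501.2, -265.4, 12.3]
force: [-0.2, 0.7, -3.2]
grip_force: 50.1
```

```bash
python3 -m crank '{"steps":[[[0,0,0],[0,0,0.0015],-0.7],[[0,0,0],[0,0,0],-0.7]]}' | grep -E "force:|pos"
```

```text
eef_pos: [501.2, -265.4, 10.7]
force: [-0.2, -0.8, -3.8]
grip_force: 50.1
```

```bash
python3 -m crank '{"steps":[[[0,0,0],[0,-0.001,0.0015],-0.7],[[0,0,0],[0,0,0],-0.7]]}' | grep -E "force:|pos"
```

```text
eef_pos: [501.4, -264.3, 9.2]
force: [-0.3, -0.4, -3.2]
grip_force: 50.2
```

```bash
python3 -m crank '{"steps":[[[0,0,0],[0,0,0.0015],-0.7],[[0,0,0],[0,0,0],-0.7]]}' | grep -E "force:|pos"
```

```text
eef_pos: [501.4, -264.4, 9.1]
force: [-2.5, 1.9, 7.8]
grip_force: 51.5
```

Contact on the floor; release, rise, and go to the big bumper.

```bash
python3 -m crank '{"steps":[[[0,0,0],[0,0,0],-0.2],[[0,0,0],[0,0,0],-0.1],[[0,0,0],[0,0,0],-0.1],[[0,0,0],[0,0,0],-0.1],[[0,0,0],[0,0,-0.01],-0.1],[[0,0,0],[0,0,-0.03],-0.1],[[0,0,0],[0,0,-0.05],0.2],[[0,0,0],[0,0,-0.03],1]]}' | grep -E "force:|pos"
python3 - <<'E'
from h import *
go(594,78,130,-96.7)
E
```

```text
eef_pos: [502.0, -264.8, 131.7]
force: [1.1, -0.0, 0.2]
grip_force: 0.0
t 22.95 q6 61.0 pos [ 502.  -264.8  131.7] yaw -96.7 w 0.754 grip 0.0 F [ 1.1 -0.   0.2]
 turn(rad) [ 0.004 -0.006  0.001]  shift after turn(mm) [  51.4 -351.2    1.7]  before turn [  51.6 -351.1    0.6]
```

```bash
python3 -m crank '{"steps":[[[0,0,0],[0.003,-0.021,0],1],[[0,0,0],[0.006,-0.042,0],1],[[0,0,0],[0.006,-0.042,0],1],[[0,0,0],[0.006,-0.042,0],1],[[0,0,0],[0.006,-0.042,0],1],[[0,0,0],[0.006,-0.042,0],1],[[0,0,0],[0.006,-0.042,0],1],[[0,0,0],[0.006,-0.042,0],1]]}' >/dev/null
python3 -m crank '{"steps":[[[0,0,0],[0.006,-0.036,0],1],[[0,0,0],[0,0,0],1]]}' >/dev/null
cat >> h.py <<'E'
def green(c,r,ctr,h=28):
    """fit centre of upright cylinder: match projected silhouette bbox/centroid"""
    P=c["pixels"].astype(int);g=(P[...,1]-np.maximum(P[...,0],P[...,2])>25).astype(np.uint8)
    k,l,st,ce=cv2.connectedComponentsWithStats(g)
    ctr=np.array(ctr,float);u=px(c,[[*ctr,14]])[0];i=1+np.argmin(np.linalg.norm(ce[1:]-u,axis=1)+1e3*(st[1:,4]<60))
    a=np.linspace(0,2*np.pi,60)
    for _ in range(6):
        Q=np.array([[ctr[0]+r*np.cos(t),ctr[1]+r*np.sin(t),z] for t in a for z in(0,h)])
        H=cv2.convexHull(px(c,Q).astype(np.float32));M=cv2.moments(H);m=np.array([M["m10"],M["m01"]])/M["m00"]
        ctr+=(w(c,[ce[i]],14)-w(c,[m],14))[0]
    print("green",st[i].tolist(),"hull area",M["m00"],"centre",ctr.round(1))
E
python3 - <<'E'
from h import *
c=viewer.capture("wrist");green(c,23,(594,78))
go(594,78,130,-96.7)
E
```

```text
green [256, 162, 63, 67, 3211] hull area 3524.9567126294132 centre [594.2  76.9]
t 24.0 q6 97.0 pos [592.6  80.6 127.7] yaw -96.4 w 1.004 grip 0.0 F [ 0.3 -0.7  0.5]
 turn(rad) [ 0.002 -0.003  0.004]  shift after turn(mm) [ 1.7  2.4 -2.3]  before turn [ 1.7  2.4 -2.3]
```

```bash
python3 -m crank '{"steps":[[[0.002,-0.003,0],[0.0018,0.0035,0.01],0.8],[[0,0,0],[0,0,0.03],0.8],[[0,0,0],[0,0,0.04],0.8],[[0,0,0],[0,0,0.03],0.8],[[0,0,0],[0,0,0.014],0.8],[[0,0,0],[0,0,0.008],0.8],[[0,0,0],[0,0,0],0.8]]}' 25 | grep -E "pos|force:"
python3 -m crank '{"steps":[[[0,0,0],[0,0,0],0.2],[[0,0,0],[0,0,0],0.2],[[0,0,0],[0,0,0],0.2],[[0,0,0],[0,0,0],-0.3],[[0,0,0],[0,0,0],-0.3],[[0,0,0],[0,0,0],-0.3],[[0,0,0],[0,0,0],-0.3],[[0,0,0],[0,0,0],-0.3]]}' 25|grep -E "pos|force|width"
python3 -m crank '{"steps":[[[0,0,0],[0,0,-0.01],-0.3],[[0,0,0],[0,0,-0.03],-0.3],[[0,0,0],[0,0,-0.04],-0.3],[[0,0,0],[0,0,0],-0.3]]}' 25|grep -E "pos|force|width"
python3 - <<'E'
from h import *
go(612.7,-277.3,80,-96.7)
E
```

```text
eef_pos: [593.8, 74.0, -5.0]
force: [0.2, 0.5, -0.1]
grip_force: 0.0
eef_pos: [594.5, 74.9, -3.4]
force: [-0.4, -0.8, 6.0]
gripper_width: 0.524
grip_force: 25.3
eef_pos: [597.4, 75.0, 81.4]
force: [1.1, -0.1, 0.2]
gripper_width: 0.525
grip_force: 26.0
t 25.9 q6 97.0 pos [597.4  75.   81.4] yaw -96.6 w 0.525 grip 26.0 F [ 1.1 -0.1  0.2]
 turn(rad) [-0.001 -0.01   0.001]  shift after turn(mm) [ 56.3 348.1   1.4]  before turn [ 56.  348.1   1.5]
```

```bash
python3 -m crank '{"steps":[[[0,-0.01,0],[0.003,0.02,-0.005],-0.3],[[0,0,0],[0.007,0.042,0],-0.3],[[0,0,0],[0.007,0.042,0],-0.3],[[0,0,0],[0.007,0.042,0],-0.3],[[0,0,0],[0.007,0.042,0],-0.3],[[0,0,0],[0.007,0.042,0],-0.3],[[0,0,0],[0.007,0.042,0],-0.3],[[0,0,0],[0.007,0.042,0],-0.3]]}' >/dev/null
python3 -m crank '{"steps":[[[0,0,0],[0.004,0.034,0],-0.3],[[0,0,0],[0,0,0],-0.3]]}' |grep -E "width|pos"
python3 - <<'E'
from h import *
go(612.7,-277.3,22,-96.7)
E
```

```text
eef_pos: [608.3, -282.3, 79.2]
gripper_width: 0.521
t 26.9 q6 66.0 pos [ 608.3 -282.3   79.2] yaw -96.9 w 0.521 grip 26.0 F [-0.3  0.3 -0.4]
 turn(rad) [ 0.002  0.01  -0.004]  shift after turn(mm) [ 3.8 -5.5 57.2]  before turn [ 4.4 -5.6 57.2]
```

```bash
python3 -m crank '{"steps":[[[0.002,0.01,-0.004],[0.0038,-0.0055,0.01],-0.3],[[0,0,0],[0,0,0.025],-0.3],[[0,0,0],[0,0,0.016],-0.3],[[0,0,0],[0,0,0.006],-0.3],[[0,0,0],[0,0,0],-0.3]]}' >/dev/null
python3 - <<'E'
from h import *
go(612.7,-277.3,11,-96.7)
E
```

```text
t 27.4 q6 66.0 pos [ 612.9 -271.2   21.7] yaw -96.4 w 0.528 grip 26.0 F [ 0.  -0.8 -0.8]
 turn(rad) [-0.003  0.003  0.005]  shift after turn(mm) [ 0.5  6.  10.7]  before turn [ 0.5  6.1 10.7]
```

```bash
python3 -m crank '{"steps":[[[0,0,0],[0,0.005,0],-0.3],[[0,0,0],[0,0,0],-0.3],[[0,0,0],[0,0,0],-0.3],[[0,0,0],[0,0,0.005],-0.3],[[0,0,0],[0,0,0.004],-0.3],[[0,0,0],[0,0,0],-0.3],[[0,0,0],[0,0,0],-0.3]]}' >/dev/null
python3 - <<'E'
from h import *
go(612.7,-277.3,8,-96.7)
E
```

```text
t 28.1 q6 65.0 pos [ 612.7 -277.    13.3] yaw -96.4 w 0.522 grip 26.0 F [0.8 0.6 0.1]
 turn(rad) [-0.002  0.001  0.005]  shift after turn(mm) [0.  0.3 5.3]  before turn [0.  0.3 5.3]
```

```bash
python3 -m crank '{"steps":[[[0,0,0],[0,0,0.002],-0.3],[[0,0,0],[0,0,0.002],-0.3],[[0,0,0],[0,0,0.002],-0.3],[[0,0,0],[0,0,0],-0.3]]}' | grep -E "force:|pos"
```

```text
eef_pos: [612.6, -277.0, 7.2]
force: [0.4, 0.2, -0.0]
grip_force: 26.0
```

```bash
python3 -m crank '{"steps":[[[0,0,0],[0,0,0.0015],-0.3],[[0,0,0],[0,0,0],-0.3]]}' | grep -E "force:|pos"
```

```text
eef_pos: [612.8, -277.1, 5.9]
force: [0.5, -0.3, -0.9]
grip_force: 26.0
```

```bash
python3 -m crank '{"steps":[[[0,0,0],[0,0,0.001],-0.3],[[0,0,0],[0,0,0],-0.3]]}' | grep -E "force:|pos"
```

```text
eef_pos: [612.8, -277.1, 5.1]
force: [-0.3, 0.5, -1.3]
grip_force: 26.0
```

```bash
python3 -m crank '{"steps":[[[0,0,0],[0,0,0.001],-0.3],[[0,0,0],[0,0,0],-0.3]]}' | grep -E "force:|pos"
```

```text
eef_pos: [612.9, -277.1, 4.6]
force: [-1.3, 1.4, 3.8]
grip_force: 26.3
```

```bash
python3 -m crank '{"steps":[[[0,0,0],[0,0,0.001],-0.3],[[0,0,0],[0,0,0],-0.3]]}' | grep -E "force:|pos"
```

```text
eef_pos: [613.0, -277.2, 4.6]
force: [-3.8, 1.7, 9.6]
grip_force: 26.7
```

```bash
python3 -m crank '{"steps":[[[0,0,0],[0,0,0],0.2],[[0,0,0],[0,0,0],0.35],[[0,0,0],[0,0,0],0.35],[[0,0,0],[0,0,0],0.35],[[0,0,0],[0,0,-0.01],0.35],[[0,0,0],[0,0,-0.03],0.35],[[0,0,0],[0,0,-0.05],0.35],[[0,0,0],[0,0,-0.04],0.35]]}' | grep -E "force:|pos"
python3 -m crank '{"steps":[[[0,0,0],[0,0,0],0.2],[[0,0,0],[0,0,0],0.2]]}' >/dev/null
python3 - <<'E'
from h import *
go(454,343,130,-96.7)
c=viewer.capture("top");green(c,13,(454,343))
E
```

```text
eef_pos: [613.2, -277.6, 136.1]
force: [0.5, -0.8, -0.2]
grip_force: 0.0
t 30.3 q6 65.0 pos [ 613.4 -277.6  135. ] yaw -96.4 w 0.597 grip 0.0 F [ 0.1  0.2 -1.1]
 turn(rad) [-0.001 -0.002  0.005]  shift after turn(mm) [-230.7 -597.8    5. ]  before turn [-227.8 -598.9    4.9]
green [137, 230, 12, 10, 101] hull area 134.72012299555354 centre [454.6 344.7]
```

```bash
python3 -m crank '{"steps":[[[0,0,0],[-0.008,-0.02,0],0.2],[[0,0,0],[-0.016,-0.042,0],0.2],[[0,0,0],[-0.016,-0.042,0],0.2],[[0,0,0],[-0.016,-0.042,0],0.2],[[0,0,0],[-0.016,-0.042,0],0.2],[[0,0,0],[-0.016,-0.042,0],0.2],[[0,0,0],[-0.016,-0.042,0],0.2],[[0,0,0],[-0.016,-0.042,0],0.2]]}' >/dev/null
python3 -m crank '{"steps":[[[0,0,0],[-0.016,-0.042,0],0.2],[[0,0,0],[-0.016,-0.042,0],0.2],[[0,0,0],[-0.016,-0.042,0],0.2],[[0,0,0],[-0.016,-0.042,0],0.2],[[0,0,0],[-0.016,-0.042,0],0.2],[[0,0,0],[-0.016,-0.042,0],0.2],[[0,0,0],[-0.012,-0.033,0],0.2],[[0,0,0],[0,0,0],0.2]]}' >/dev/null
python3 -m crank '{"steps":[[[0,0,0],[0,0,0],0.2],[[0,0,0],[0,0,0],0.2],[[0,0,0],[0,0,0],0.2]]}' >/dev/null
python3 - <<'E'
from h import *
c=viewer.capture("wrist");green(c,13,(454,344))
go(454.5,344.5,130,-96.7)
E
```

```text
green [261, 175, 34, 39, 965] hull area 1223.880735102808 centre [453.5 343.5]
t 32.3 q6 126.0 pos [453.8 342.2 134.3] yaw -96.5 w 0.601 grip 0.0 F [ 0.2  0.3 -0.8]
 turn(rad) [-0.002  0.001  0.003]  shift after turn(mm) [ 0.4 -2.4  4.3]  before turn [ 0.4 -2.4  4.3]
```

```bash
python3 -m crank '{"steps":[[[0,0,0],[0,-0.0015,0.01],0.2],[[0,0,0],[0,0,0.03],0.2],[[0,0,0],[0,0,0.04],0.2],[[0,0,0],[0,0,0.03],0.2],[[0,0,0],[0,0,0.015],0.2],[[0,0,0],[0,0,0.01],0.2],[[0,0,0],[0,0,0],0.2],[[0,0,0],[0,0,0],0.2]]}' 20 | grep -E "pos|force:"
python3 -m crank '{"steps":[[[0,0,0],[0,0,0.001],-0.2],[[0,0,0],[0,0,0],-0.2],[[0,0,0],[0,0,0],-0.2],[[0,0,0],[0,0,0],-0.7],[[0,0,0],[0,0,0],-0.7],[[0,0,0],[0,0,0],-0.7],[[0,0,0],[0,0,0],-0.7],[[0,0,0],[0,0,0],-0.7]]}' 20|grep -E "pos|force|width"
python3 -m crank '{"steps":[[[0,0,0],[0,0,-0.01],-0.7],[[0,0,0],[0,0,-0.03],-0.7],[[0,0,0],[0,0,-0.045],-0.7],[[0,0,0],[0,0,0],-0.7],[[0,0,0],[0,0,0],-0.7]]}' 20|grep -E "pos|force|width"
python3 - <<'E'
from h import *
go(505.9,-174.2,85,-96.7)
E
```

```text
eef_pos: [454.0, 345.2, -0.0]
force: [0.4, 0.4, -0.3]
grip_force: 0.0
eef_pos: [453.8, 345.4, -0.9]
force: [-1.1, -0.3, 5.8]
gripper_width: 0.291
grip_force: 20.1
eef_pos: [454.1, 345.3, 84.8]
force: [-0.6, 0.3, -0.9]
gripper_width: 0.288
grip_force: 19.8
t 34.4 q6 126.0 pos [454.1 345.3  84.8] yaw -96.4 w 0.288 grip 19.8 F [-0.6  0.3 -0.9]
 turn(rad) [-0.004 -0.002  0.005]  shift after turn(mm) [ 1.121e+02  5.099e+02 -2.000e-01]  before turn [109.7 510.4  -1.9]
```

```bash
python3 -m crank '{"steps":[[[-0.004,-0.002,0],[0.0045,0.02,0],-0.7],[[0,0,0],[0.009,0.042,0],-0.7],[[0,0,0],[0.009,0.042,0],-0.7],[[0,0,0],[0.009,0.042,0],-0.7],[[0,0,0],[0.009,0.042,0],-0.7],[[0,0,0],[0.009,0.042,0],-0.7],[[0,0,0],[0.009,0.042,0],-0.7],[[0,0,0],[0.009,0.042,0],-0.7]]}' >/dev/null
python3 -m crank '{"steps":[[[0,0,0],[0.009,0.042,0],-0.7],[[0,0,0],[0.009,0.042,0],-0.7],[[0,0,0],[0.009,0.042,0],-0.7],[[0,0,0],[0.009,0.042,0],-0.7],[[0,0,0],[0.006,0.028,0],-0.7],[[0,0,0],[0,0,0],-0.7],[[0,0,0],[0,0,0],-0.7],[[0,0,0],[0,0,0],-0.7]]}' |grep -E "width|pos"
python3 - <<'E'
from h import *
go(505.9,-174.2,22,-96.7)
E
```

```text
eef_pos: [504.5, -172.7, 83.3]
gripper_width: 0.291
t 36.0 q6 69.0 pos [ 504.5 -172.7   83.3] yaw -96.4 w 0.291 grip 19.8 F [ 0.2 -0.2  1. ]
 turn(rad) [0.001 0.005 0.005]  shift after turn(mm) [ 1.6  1.3 61.3]  before turn [ 1.8  1.2 61.3]
```

```bash
python3 -m crank '{"steps":[[[0.001,0.005,0],[0.0016,0.0013,0.01],-0.7],[[0,0,0],[0,0,0.025],-0.7],[[0,0,0],[0,0,0.018],-0.7],[[0,0,0],[0,0,0.009],-0.7],[[0,0,0],[0,0,0.003],-0.7],[[0,0,0],[0,0,0],-0.7],[[0,0,0],[0,0,0],-0.7]]}' >/dev/null
python3 - <<'E'
from h import *
go(505.9,-174.2,10,-96.7)
E
```

```text
t 36.7 q6 69.0 pos [ 507.3 -175.7   19.8] yaw -96.4 w 0.291 grip 19.8 F [ 0.5  0.6 -0.4]
 turn(rad) [ 0.001 -0.004  0.005]  shift after turn(mm) [-1.6 -1.3  9.8]  before turn [-1.6 -1.3  9.8]
```

```bash
python3 -m crank '{"steps":[[[0.001,-0.004,0],[-0.0013,-0.001,0.004],-0.7],[[0,0,0],[0,0,0.003],-0.7],[[0,0,0],[0,0,0.002],-0.7],[[0,0,0],[0,0,0],-0.7],[[0,0,0],[0,0,0],-0.7]]}'|grep -E "force:|pos"
```

```text
eef_pos: [505.6, -174.5, 10.1]
force: [-1.1, 0.3, 0.1]
grip_force: 19.8
```

```bash
python3 -m crank '{"steps":[[[0,0,0],[0,0,0.0015],-0.7],[[0,0,0],[0,0,0],-0.7]]}'|grep -E "force:|pos"
```

```text
eef_pos: [505.6, -174.5, 8.5]
force: [0.8, -0.7, -1.0]
grip_force: 19.8
```

```bash
python3 -m crank '{"steps":[[[0,0,0],[0,0,0.001],-0.7],[[0,0,0],[0,0,0],-0.7]]}'|grep -E "force:|pos"
```

```text
eef_pos: [505.6, -174.5, 7.5]
force: [-0.6, -0.3, 0.0]
grip_force: 19.8
```

```bash
python3 -m crank '{"steps":[[[0,0,0],[0,0,0.001],-0.7],[[0,0,0],[0,0,0],-0.7]]}'|grep -E "force:|pos"
```

```text
eef_pos: [505.7, -174.6, 7.1]
force: [-0.9, 0.4, 4.5]
grip_force: 20.2
```

```bash
python3 -m crank '{"steps":[[[0,0,0],[0,0,0.001],-0.7],[[0,0,0],[0,0,0],-0.7]]}'|grep -E "force:|pos"
```

```text
eef_pos: [505.8, -174.6, 7.0]
force: [-3.5, 1.8, 13.0]
grip_force: 21.0
```

Seated. Release, rise, back off and check.

```bash
python3 -m crank '{"steps":[[[0,0,0],[0,0,0],-0.3],[[0,0,0],[0,0,0],-0.2],[[0,0,0],[0,0,0],-0.2],[[0,0,0],[0,0,0],-0.2],[[0,0,0],[0,0,-0.01],-0.2],[[0,0,0],[0,0,-0.03],-0.2],[[0,0,0],[0,0,-0.05],-0.2],[[0,0,0],[0,0,-0.05],-0.2]]}' | grep -E "force:|pos"
python3 -m crank '{"steps":[[[0,0,0],[-0.01,-0.02,0],0],[[0,0,0],[-0.01,-0.045,0],0],[[0,0,0],[-0.01,-0.045,0],0],[[0,0,0],[-0.01,-0.045,0],0],[[0,0,0],[-0.01,-0.045,0],0],[[0,0,0],[-0.01,-0.045,0],0],[[0,0,0],[-0.01,-0.045,0],0],[[0,0,0],[0,-0.02,0],0]]}' | grep -E "force:|pos"
python3 - <<'E'
from h import *
c=viewer.capture("top");t=c["pixels"][110:270,320:450,::-1]
d=viewer.capture("side");s=d["pixels"][75:195,230:390,::-1]
cv2.imwrite("pics/end.png",np.hstack([cv2.resize(t,(325,400),interpolation=cv2.INTER_CUBIC),cv2.resize(s,(475,400),interpolation=cv2.INTER_CUBIC)]))
green(c,23,(612.7,-277.3));green(c,13,(506,-174))
E
```

```text
eef_pos: [505.2, -174.2, 147.3]
force: [1.5, -0.9, -0.5]
grip_force: 0.0
eef_pos: [469.8, 144.7, 146.6]
force: [0.7, -0.9, 0.3]
grip_force: 0.0
green [399, 159, 21, 20, 306] hull area 360.4863514767494 centre [ 616.4 -280.4]
green [361, 208, 11, 11, 97] hull area 122.89067331468686 centre [ 508.7 -176.6]
```

View pics/end.png

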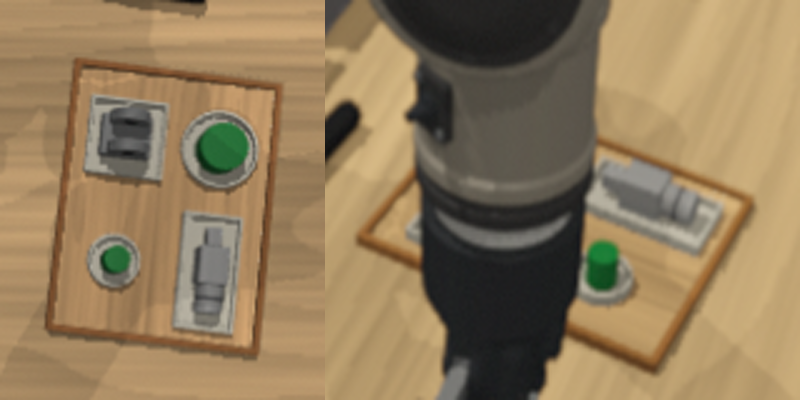

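The top view shows all four parts inside their pockets: yoke at (126,135), big bumper at (223,147), small bumper at (116,260), adapter lengthwise at (210,275). The arm is clear of everything.

```bash
python3 -m crank '{"steps":[[[0,0,0],[0,0,0],0],[[0,0,0],[0,0,0],0]]}' | grep -E "force:|time"; python3 -c "
from bench import order
print(order.job_done())"
```

```text
time_s: 39.9
force: [0.1, 0.2, -0.9]
grip_force: 0.0
the job is handed in; nothing more can be done
None
```

All four parts were set down in their pockets in the order asked, the final top picture shows each one inside its pocket, and the job was handed in at 39.9 s with the arm clear; no verdict came back.

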